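# Set the card press with its handwheel

### The arm

A 6-joint arm with a two-finger parallel gripper is mounted at the origin on the work surface. World frame = base frame: x ahead of the robot, y to its left, z up, the work surface at z = 0. Lengths are in m, angles in degrees, forces in N, time in s.
With the tool pointing down it reaches from about 0.3 to 0.75 m from the base axis. Payload 8.5 kg.
Tool frame: the origin (TCP) lies at the very end of the fingers, on their centre line; the grasp point (between the pads) lies 19 mm behind it; z points along the fingers, y is the direction in which the jaws open and shut (so a half turn about z gives the same grasp; the last joint's range is limited). The gripper opens to 88 mm and grips with 3 to 60 N. Pads are 18 mm wide; open, the fingers measure 123 mm over their backs; the gripper's body (75 mm by 187 mm) begins 45 mm behind the grasp point.
Start: joints at [62.493, 21.807, 74.336, -0, 83.858, -12.336], TCP at [0.144, 0.531, 0.239] pointing down, gripper open.
Joint ranges: [-178.18, 178.18], [-50.72, 133.34], [12.68, 142.11], [-81.47, 261.47], [9.98, 163.14], [-165.26, 165.26]. Speed limits (degrees/s): [136.94, 136.94, 180, 180, 180, 180].

### API

Orientations are given as a 3x3 rotation matrix whose columns are the frame's x, y, z axes.
In Python, from station import * gives the robot as it stands.
- The arm moves only by the tool servo_tool, never from a script. Its arguments are lists of equal length, an entry for each row: "xyz": the shift along the tool's x, y, z each as a share of 0.025 m, from -1 to 1, a list of three; "twist": the turn, a rotation vector about the tool's x, y, z each as a share of 6 degrees, from -1 to 1, a list of three; "claw": the closure, from -1 (fully open) to 1 (shut). A call has 1 to 12 rows; each row shifts and turns the commanded pose from where the row before left it, along the tool's axes as they then stand; what a row does not reach is not made up. A row lasts 1/10 s, in which the tool goes at most 50 mm and 8.59 degrees, less where a joint would pass 70% of its speed; a pose out of reach is approached as far as the arm can. A call with a number of a shift or a turn outside -1 to 1 is refused whole. A call with a gripper value outside its range is refused whole. The fingers move at their own pace and stop on an object; "newtons" is the grip in N (left out, the last holds). Time passes only in rows, so rows that do not move let the fingers close. It gives the time, the measured TCP pose, the force and the opening at its end, in the units of the state.
- observe(): the state, without advancing time (a new reading comes with each control period).
- camera(name): name is "scene" or "top"; returns a dict with "frame" (480x640x3 uint8, blue, green, red), "z_map" (480x640 float32, m along the optical axis (not along the pixel's ray), 0 where there is no reading), "K" (3x3 intrinsics, pixels), "world_to_cam" (4x4, takes a point from world to camera coordinates). Camera axes: x right, y down, z forward; pixel columns grow to the right and rows downward; lengths in m; the calibration is good to about 2 mm. A picture is of the moment at which its call begins.
- job_done(): hands the job in, once; it reports no verdict.
The state is a dict: "time": time; "qpos": joint angles; "qvel": joint speeds; "tau": joint torques, N m; "position": TCP position; "orientation": TCP orientation; "ft_force": force on the tool from outside, world axes, zero at the start; "torque": the same for the moment, N m; "grip_width": opening from 0.0 (shut) to 1.0 (fully open).
Only numpy, scipy, OpenCV 4.12 (cv2) and the standard library are available. Lean on these libraries where they do the work, as an engineer would, in place of code of your own. Each camera call takes 0.05 s, during which the arm holds its last target. There are 200 camera calls.

### The job

Wind the handwheel of the card press clockwise (seen from above) by its upright handle until the platen comes to a stop on the stack of cards and you feel the wheel refuse, then back it off a quarter turn so that the cards lie flat without being squeezed, and let go. Leave the little crank of the sound box beside it as it is.

Things in the scene. Friction and masses are not known exactly. Their poses are not given: they have to be found in the camera images.
- handwheel (a joint): Angle of the card press's handwheel in rad, measured from the stop: 0 where the platen is hard down on the cards, growing anticlockwise seen from above as the press is opened, 6.28 a turn (8 mm of platen travel). It starts 1.1 to 1.6 turns open. It takes about 2 N at the handle to turn and stays where it is left.
- handle_mid (a point): Mid-height, on the axis, of the handwheel's upright light wooden handle: round, 26 mm across, 55 mm tall, on the wheel's rim 60 mm from the wheel's axis. It revolves freely on its pin, so it can be held fast while led round in a circle; the pin sits in a sprung slot that gives up to 6 mm to or from the wheel's axis (1 N per 4 mm). The point is 27 mm below the handle's top, 32 mm above the rim.
- wheel_hub (a point): Centre of the top of the hub of the handwheel, on the wheel's upright axis, 32 mm below the level of handle_mid. The wheel is dark steel, 132 mm across, its hub 32 mm wide and no higher than its rim; it turns level on top of the card press (plywood bed 200 by 240 mm with a stack of cards, two steel columns, an aluminium crossbeam), 218 mm above the table, and does not rise or sink. The press stands fixed to the table.
- crank_knob (a point): Top of the small wooden knob (16 mm across, 26 mm tall) of the flat crank on the lid of the sound box, a closed plywood box 190 by 240 by 106 mm with a brass-coloured lid, fixed to the table beside the press; the knob's top is 152 mm above the table. Not to be moved.

How it is judged (in metres and radians):
On the way:
1. the handwheel has been wound down to its stop (value of joint handwheel below 0.12 rad), for 0.1 s.
At the end, for the whole second after the job is handed in: After reaching the stop (within 7 degrees), the handwheel rests a quarter turn back from it (90 degrees, give or take 25), at rest, and the knob of the sound box's crank is within 15 mm of where it was (value of joint handwheel between 1.13 and 2.01 rad and velocity of joint handwheel between -0.05 and 0.05 rad/s and not (distance of crank_knob from where it was at the start of the episode above 0.015 m)); the robot touches nothing.
It fails at once if the sound box's crank is moved by more than 15 mm (distance of crank_knob from where it was at the start of the episode above 0.015 m).
It also fails if it takes over 51 s, if anything falls off the work surface, if the arm or the gripper's body presses on something with over 40 N, if the wrist force passes 120 N, or if a joint passes its speed limit or range.

## Working session

There is one attempt and no reset: what is moved stays moved. The work goes in short steps, Python scripts to look and compute and a tool call to move; the robot and the scene stay as the last step left them, time stands still between calls to the robot, and variables do not carry over. Pictures are saved under pics/ and viewed, about 8 in all and at most 12, crops included, and the job is handed in when it is done.

Besides the shell and the picture viewer there is one more tool, called after ">>>" as name(argument=value, ...) on one line, values as JSON. servo_tool: Moves the arm, as the interface text tells. Its arguments: {"type":"object","properties":{"xyz":{"type":"array"},"twist":{"type":"array"},"claw":{"type":"array"},"newtons":{"type":"number"}},"required":["xyz","twist","claw"]}

```bash
mkdir -p pics
python3 - <<'E'
from station import *
import cv2,numpy as np
s=observe();print(s['time'],s['position'],s['orientation'],s['grip_width'])
ims=[]
for n in("scene","top"):
    c=camera(n);np.savez(f'{n}.npz',**c);ims.append(c['frame']);print(n,c['K'].tolist(),c['world_to_cam'].round(3).tolist())
    cv2.imwrite(f'pics/{n}0.png',c['frame'])
E
```

```text
0.0 [0.14380632 0.53059097 0.23814699] [[-9.65148895e-01  2.61700527e-01 -6.67101075e-04]
 [ 2.61701188e-01  9.65148127e-01 -1.25769854e-03]
 [ 3.14710982e-04 -1.38844750e-03 -9.99998987e-01]] 0.9993642887909086
scene [[434.06726412690136, 0.0, 320.7434023270636], [0.0, 434.06726412690136, 235.81487219221856], [0.0, 0.0, 1.0]] [[0.509, 0.861, 0.009, -0.315], [0.664, -0.386, -0.641, -0.214], [-0.548, 0.332, -0.768, 1.217], [0.0, 0.0, 0.0, 1.0]]
top [[543.4803370743385, 0.0, 322.67628161203635], [0.0, 543.4803370743385, 228.87028826357647], [0.0, 0.0, 1.0]] [[-0.012, -1.0, -0.005, 0.038], [-0.996, 0.013, -0.085, 0.588], [0.085, 0.004, -0.996, 1.182], [0.0, 0.0, 0.0, 1.0]]
```

View pics/top0.png

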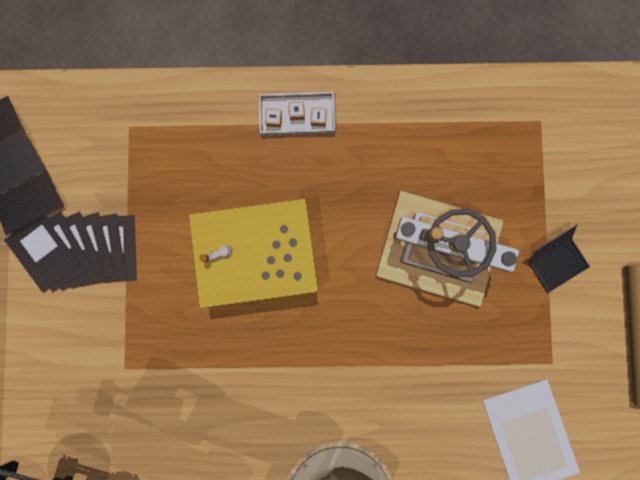

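View pics/scene0.png

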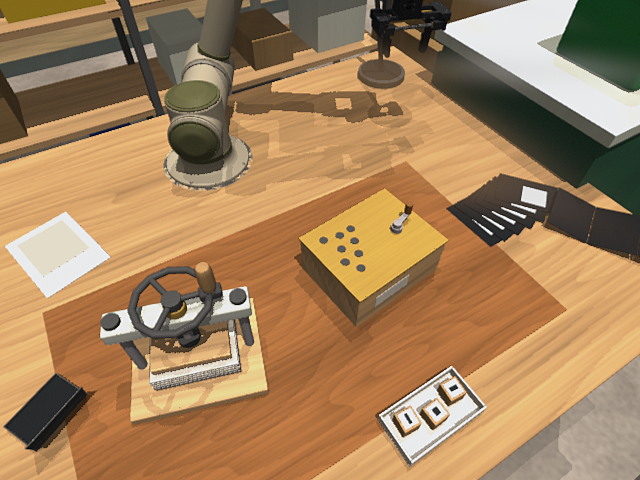

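Top view: the wheel hub is near (462,243) and the handle near (437,233). The crank knob is at (205,258), far to the robot's left. The scene view shows the handle at (205,278) and the hub at (173,304).

```bash
cat > h.py <<'E'
import numpy as np,cv2
def cloud(c):
    K,T=c['K'],c['world_to_cam'];z=c['z_map'];v,u=np.mgrid[:480,:640]
    p=np.stack([(u-K[0,2])/K[0,0]*z,(v-K[1,2])/K[1,1]*z,z],-1)
    w=(p-T[:3,3])@T[:3,:3]; w[z==0]=-9; return w
def wheel(c):
    w=cloud(c);H=w[...,2];f=c['frame'].astype(int)
    near=(abs(w[...,0]-.56)<.13)&(abs(w[...,1]+.26)<.13)
    rim=near&(abs(H-.214)<.012)&(f.max(-1)<95)
    return w,H,f,near,rim
E
python3 - <<'E'
from h import *
for n in("top","scene"):
    c=np.load(n+'.npz');w,H,f,near,rim=wheel(c)
    q=(H>.235)&(H<.29)&(w[...,1]<-.05)&(w[...,0]>.3)
    print(n,'above',q.sum(),w[q].mean(0),w[q].min(0),w[q].max(0))
    t=q&(H>np.percentile(H[q],95)-.004); print(' top',w[t].mean(0),t.sum())
    p=w[rim][:,:2]
    c0=cv2.minEnclosingCircle(p.astype(np.float32)); print(' rim',c0,len(p),np.median(w[rim][:,2]))
    if n=='top': print(w[243,462],w[233,437], w[258,205])
E
```

```text
top above 211 [ 0.55673477 -0.16690887  0.2689612 ] [ 0.54513639 -0.18054214  0.23517477] [ 0.5703189  -0.15737253  0.2819822 ]
 top [ 0.55790064 -0.16961748  0.27694861] 95
 rim ((0.543463945388794, -0.22072850167751312), 0.07108885794878006) 1514 0.2165654700251246
[ 0.54220644 -0.22880935  0.21714424] [ 0.55697427 -0.17066982  0.27653541] [0.5224546  0.26269948 0.1571746 ]
scene above 437 [ 0.56567431 -0.17276827  0.26334899] [ 0.55047162 -0.18475005  0.23505044] [ 0.57310852 -0.15929582  0.28014418]
 top [ 0.56077599 -0.17210049  0.27724458] 143
 rim ((0.5486805438995361, -0.223595529794693), 0.07078598439693451) 2103 0.21705310851082912
```

Run:
```python
from h import *
from scipy.optimize import least_squares
for n in("top","scene"):
    c=np.load(n+'.npz');w,H,f,near,rim=wheel(c)
    p=w[rim][:,:2]; x=np.array([.543,-.228,.06])
    for _ in range(4):
        r=np.hypot(*(p-x[:2]).T); k=p[abs(r-x[2])<.010]
        a=np.degrees(np.arctan2(*(k-x[:2]).T[::-1]))//10
        b=np.array([k[a==i].mean(0) for i in np.unique(a) if (a==i).sum()>5])
        x=least_squares(lambda x:np.hypot(*(b-x[:2]).T)-x[2],x,loss='soft_l1',f_scale=.001).x
    print(n,x,len(b))
R=np.array([[-.965149,.261701],[.261701,.965148]])
print((R.T@(np.array([.5585,-.170])-[.14381,.53059])/.025).round(2))
```

```text
top [ 0.54343249 -0.22719152  0.05814992] 34
scene [ 0.54873419 -0.22990859  0.05803388] 32
[-23.34 -22.71]
```

>>> servo_tool(xyz=[[-0.9,-0.9,-0.9],[-0.97,-0.95,-0.9],[-0.97,-0.95,-0.9],[-0.97,-0.95,0],[-0.97,-0.95,0],[-0.97,-0.95,0],[-0.97,-0.95,0],[-0.97,-0.95,0],[-0.97,-0.95,0],[-0.97,-0.95,0],[-0.97,-0.95,0],[-0.97,-0.95,0]], twist=[[0,0,0],[0,0,0],[0,0,0],[0,0,0],[0,0,0],[0,0,0],[0,0,0],[0,0,0],[0,0,0],[0,0,0],[0,0,0],[0,0,0]], claw=[-1,-1,-1,-1,-1,-1,-1,-1,-1,-1,-1,-1])

```text
time: 1.3
position: [0.3492, 0.1799, 0.3061]
orientation: [[-0.965, 0.262, -0.0], [0.262, 0.965, -0.0], [0.0, -0.0, -1.0]]
ft_force: [-0.1, 1.0, 0.5]
grip_width: 1.003
```

>>> servo_tool(xyz=[[-0.97,-0.95,0],[-0.97,-0.95,0],[-0.97,-0.95,0],[-0.97,-0.95,0],[-0.97,-0.95,0],[-0.97,-0.95,0],[-0.97,-0.95,0],[-0.97,-0.95,0],[-0.97,-0.95,0],[-0.97,-0.95,0],[-0.5,-0.5,0],[0,0,0]], twist=[[0,0,0],[0,0,0],[0,0,0],[0,0,0],[0,0,0],[0,0,0],[0,0,0],[0,0,0],[0,0,0],[0,0,0],[0,0,0],[0,0,0]], claw=[-1,-1,-1,-1,-1,-1,-1,-1,-1,-1,-1,-1])

```text
time: 2.5
position: [0.53, -0.1284, 0.3051]
orientation: [[-0.965, 0.264, -0.002], [0.264, 0.965, 0.001], [0.002, 0.0, -1.0]]
ft_force: [0.8, 1.4, 0.1]
grip_width: 0.999
```

>>> servo_tool(xyz=[[-0.8,-0.7,0],[-0.77,-0.64,0],[0,0,0],[0,0,0]], twist=[[0,0,0],[0,0,0],[0,0,0],[0,0,0]], claw=[-1,-1,-1,-1])

```text
time: 2.9
position: [0.5582, -0.1685, 0.306]
orientation: [[-0.965, 0.261, -0.001], [0.261, 0.965, 0.001], [0.001, 0.0, -1.0]]
ft_force: [0.2, -0.1, 0.3]
grip_width: 0.998
```

Run:
```python
from station import *
import cv2,numpy as np
a=camera("scene")['frame'][180:420,60:300];cv2.imwrite('pics/a.png',cv2.resize(a,None,fx=2,fy=2))
```

```text
(no output)
```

View pics/a.png

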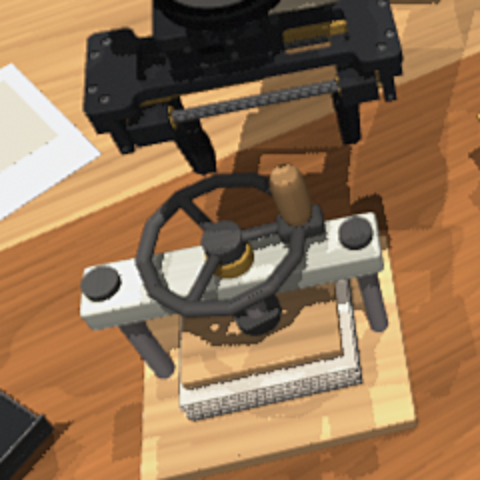

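The handle, at crop pixel (287,180), stands between the fingertips at (203,165) and (348,140). I'll go down and grip.

>>> servo_tool(xyz=[[-0.06,-0.09,0.7],[0,0,0.75],[0,0,0.75],[0,0,0.75],[0,0,0],[0,0,0],[0,0,0],[0,0,0],[0,0,0],[0,0,0],[0,0,0],[0,0,0]], twist=[[0,0,0],[0,0,0],[0,0,0],[0,0,0],[0,0,0],[0,0,0],[0,0,0],[0,0,0],[0,0,0],[0,0,0],[0,0,0],[0,0,0]], claw=[-1,-1,-1,-1,-1,1,1,1,1,1,1,1], newtons=25)

```text
time: 4.15
position: [0.5595, -0.172, 0.2325]
orientation: [[-0.965, 0.262, -0.0], [0.262, 0.965, -0.0], [0.0, -0.0, -1.0]]
ft_force: [0.0, -0.4, -0.0]
grip_width: 0.39
```

Run:
```python
from station import *
import cv2
s=observe();print(s['position'],s['ft_force'],s['grip_width']*88)
a=camera("scene")['frame'][180:420,60:300];cv2.imwrite('pics/b.png',cv2.resize(a,None,fx=2,fy=2))
```

```text
[ 0.55948907 -0.17198183  0.23252137] [ 0.01492947 -0.421349   -0.02753667] 34.284174001715954
```

View pics/b.png

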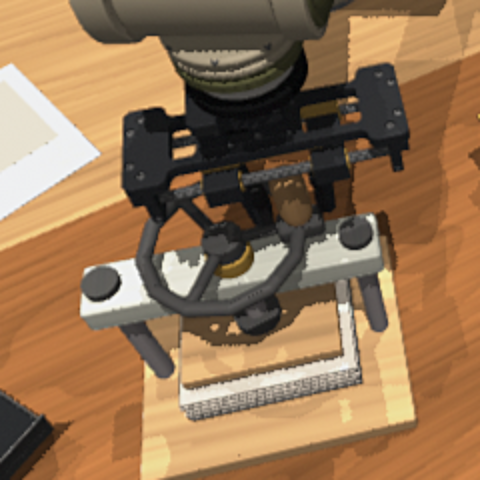

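The handle, at (293,195), lies between the closing fingers at (255,205) and (328,185). The fingers were still moving, so I'll let them finish.

>>> servo_tool(xyz=[[0,0,0],[0,0,0],[0,0,0],[0,0,0]], twist=[[0,0,0],[0,0,0],[0,0,0],[0,0,0]], claw=[1,1,1,1])

```text
time: 4.6
position: [0.5595, -0.172, 0.2325]
orientation: [[-0.965, 0.262, 0.0], [0.262, 0.965, -0.0], [-0.0, -0.0, -1.0]]
ft_force: [0.5, -0.8, 0.3]
grip_width: 0.28
```

```bash
python3 - <<'E'
from station import *
import numpy as np
s=observe();print(s['position'],s['ft_force'],s['grip_width']*88)
E
cat > nxt.py <<'E'
# rows of a circle: argv = dtheta list (deg, +anticlockwise); from commanded angle TH about hub
import sys,numpy as np
C=np.array([.545,-.2285]);r=.0595
def rows(p,radius,steps):
    "tool-axis shifts (shares of 25 mm) from p=(x,y), turning by steps deg in order"
    R=np.array([[-.965,.262],[.262,.965]]);d=np.array(p)-C;t=np.arctan2(d[1],d[0]);q=np.array(p)
    for s in steps:
        t+=np.radians(s);n=C+radius*np.array([np.cos(t),np.sin(t)])
        x,y=R.T@(n-q)/.025;print([round(float(x),2),round(float(y),2),0],end=', ');q=n
    print('\n end',q.round(4),np.degrees(t).round(1))
E
python3 -c "
from nxt import *
rows((.5595,-.172),r,[-5,-10]+[-10]*10);rows((.5595,-.172),r,[-115]);rows((.5595,-.172),r,[-115]+[-10]*12)"
```

```text
[ 0.55950205 -0.17195285  0.2325001 ] [ 0.52355107 -0.77494113  0.25778681] 24.648720552468813
[-0.21, 0.04, 0], [-0.41, -0.07, 0], [-0.39, -0.14, 0], [-0.36, -0.2, 0], [-0.32, -0.26, 0], [-0.27, -0.31, 0], [-0.21, -0.36, 0], [-0.15, -0.39, 0], [-0.08, -0.41, 0], [-0.01, -0.41, 0], [0.07, -0.41, 0], [0.14, -0.39, 0], 
 end [ 0.591  -0.2663] -39.4
[-2.2, -3.31, 0], 
 end [ 0.591  -0.2663] -39.4
[-2.2, -3.31, 0], [0.2, -0.36, 0], [0.26, -0.32, 0], [0.31, -0.27, 0], [0.36, -0.21, 0], [0.39, -0.15, 0], [0.41, -0.08, 0], [0.41, -0.01, 0], [0.41, 0.07, 0], [0.39, 0.14, 0], [0.36, 0.2, 0], [0.32, 0.26, 0], [0.27, 0.31, 0], 
 end [ 0.4893 -0.2494] -159.4
```

>>> servo_tool(xyz=[[-0.21,0.04,0],[-0.41,-0.07,0],[-0.39,-0.14,0],[-0.36,-0.2,0],[-0.32,-0.26,0],[-0.27,-0.31,0]], twist=[[0,0,0],[0,0,0],[0,0,0],[0,0,0],[0,0,0],[0,0,0]], claw=[1,1,1,1,1,1])

```text
time: 5.2
position: [0.6012, -0.2079, 0.2325]
orientation: [[-0.965, 0.261, 0.0], [0.261, 0.965, 0.0], [-0.0, 0.0, -1.0]]
ft_force: [-1.1, 2.4, 0.9]
grip_width: 0.281
```

>>> servo_tool(xyz=[[-0.21,-0.36,0],[-0.15,-0.39,0],[-0.08,-0.41,0],[-0.01,-0.41,0],[0.07,-0.41,0],[0.14,-0.39,0],[0,0,0]], twist=[[0,0,0],[0,0,0],[0,0,0],[0,0,0],[0,0,0],[0,0,0],[0,0,0]], claw=[1,1,1,1,1,1,1])

```text
time: 5.9
position: [0.5898, -0.268, 0.2325]
orientation: [[-0.965, 0.264, -0.001], [0.264, 0.965, -0.001], [0.0, -0.001, -1.0]]
ft_force: [-1.6, -1.8, -0.5]
grip_width: 0.289
```

Run:
```python
from station import *
import cv2
s=observe();print(s['position'],s['ft_force'],s['torque'],s['grip_width']*88)
a=camera("scene")['frame'][180:420,60:300];cv2.imwrite('pics/c.png',cv2.resize(a,None,fx=2,fy=2))
```

```text
[ 0.58982204 -0.26795082  0.2325103 ] [-1.60361722 -1.76270235 -0.50878948] [-0.32481605  0.16066983  0.03542051] 25.401321538924687
```

View pics/c.png

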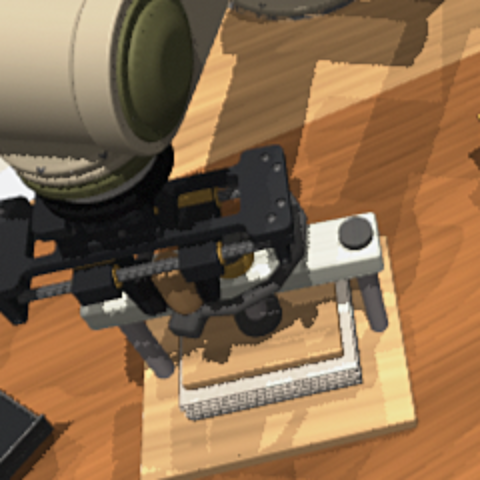

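The handle, at (180,295), is still gripped, and the wheel has followed by about 115°. Carrying on.

>>> servo_tool(xyz=[[0.2,-0.36,0],[0.26,-0.32,0],[0.31,-0.27,0],[0.36,-0.21,0],[0.39,-0.15,0],[0.41,-0.08,0],[0.41,-0.01,0],[0.41,0.07,0],[0.39,0.14,0],[0.36,0.2,0],[0.32,0.26,0],[0.27,0.31,0]], twist=[[0,0,0],[0,0,0],[0,0,0],[0,0,0],[0,0,0],[0,0,0],[0,0,0],[0,0,0],[0,0,0],[0,0,0],[0,0,0],[0,0,0]], claw=[1,1,1,1,1,1,1,1,1,1,1,1])

```text
time: 7.15
position: [0.4887, -0.2491, 0.2325]
orientation: [[-0.965, 0.262, -0.0], [0.262, 0.965, -0.0], [0.0, -0.0, -1.0]]
ft_force: [1.0, -2.3, -0.9]
grip_width: 0.286
```

>>> servo_tool(xyz=[[0,0,0]], twist=[[0,0,0]], claw=[1])

```text
time: 7.25
position: [0.4887, -0.2479, 0.2325]
orientation: [[-0.965, 0.261, -0.001], [0.261, 0.965, 0.002], [0.002, 0.001, -1.0]]
ft_force: [-0.5, 2.1, -0.1]
grip_width: 0.286
```

```bash
python3 -c "
from nxt import *
rows((.4887,-.2484),r,[-10]*12)
rows((.4887,-.2484),r,[-120]+[-10]*3+[-5]*40)"
```

```text
[0.2, 0.37, 0], [0.14, 0.39, 0], [0.07, 0.41, 0], [-0.0, 0.41, 0], [-0.07, 0.41, 0], [-0.14, 0.39, 0], [-0.21, 0.36, 0], [-0.27, 0.32, 0], [-0.32, 0.26, 0], [-0.36, 0.21, 0], [-0.39, 0.14, 0], [-0.41, 0.07, 0], 
 end [ 0.5559 -0.17  ] -280.5
[-1.77, 3.73, 0], [-0.41, -0.0, 0], [-0.41, -0.07, 0], [-0.39, -0.14, 0], [-0.18, -0.1, 0], [-0.17, -0.11, 0], [-0.16, -0.13, 0], [-0.15, -0.14, 0], [-0.14, -0.15, 0], [-0.13, -0.17, 0], [-0.11, -0.18, 0], [-0.09, -0.18, 0], [-0.08, -0.19, 0], [-0.06, -0.2, 0], [-0.04, -0.2, 0], [-0.03, -0.21, 0], [-0.01, -0.21, 0], [0.01, -0.21, 0], [0.03, -0.21, 0], [0.05, -0.2, 0], [0.06, -0.2, 0], [0.08, -0.19, 0], [0.1, -0.18, 0], [0.11, -0.17, 0], [0.13, -0.16, 0], [0.14, -0.15, 0], [0.15, -0.14, 0], [0.17, -0.13, 0], [0.18, -0.11, 0], [0.18, -0.09, 0], [0.19, -0.08, 0], [0.2, -0.06, 0], [0.2, -0.04, 0], [0.21, -0.03, 0], [0.21, -0.01, 0], [0.21, 0.01, 0], [0.21, 0.03, 0], [0.2, 0.05, 0], [0.2, 0.06, 0], [0.19, 0.08, 0], [0.18, 0.1, 0], [0.17, 0.11, 0], [0.16, 0.13, 0], [0.15, 0.14, 0], 
 end [ 0.4932 -0.2578] -510.5
```

>>> servo_tool(xyz=[[0.2,0.37,0],[0.14,0.39,0],[0.07,0.41,0],[0,0.41,0],[-0.07,0.41,0],[-0.14,0.39,0],[-0.21,0.36,0],[-0.27,0.32,0],[-0.32,0.26,0],[-0.36,0.21,0],[-0.39,0.14,0],[-0.41,0.07,0]], twist=[[0,0,0],[0,0,0],[0,0,0],[0,0,0],[0,0,0],[0,0,0],[0,0,0],[0,0,0],[0,0,0],[0,0,0],[0,0,0],[0,0,0]], claw=[1,1,1,1,1,1,1,1,1,1,1,1])

```text
time: 8.45
position: [0.5574, -0.1707, 0.2325]
orientation: [[-0.965, 0.262, -0.0], [0.262, 0.965, 0.0], [0.0, 0.0, -1.0]]
ft_force: [-3.2, 0.0, 0.8]
grip_width: 0.283
```

>>> servo_tool(xyz=[[-0.41,0,0],[-0.41,-0.07,0],[-0.39,-0.14,0],[0,0,0]], twist=[[0,0,0],[0,0,0],[0,0,0],[0,0,0]], claw=[1,1,1,1])

```text
time: 8.85
position: [0.5858, -0.1847, 0.2325]
orientation: [[-0.965, 0.262, 0.002], [0.262, 0.965, -0.001], [-0.002, -0.0, -1.0]]
ft_force: [1.6, -1.6, 0.6]
grip_width: 0.284
```

>>> servo_tool(xyz=[[-0.18,-0.1,0],[-0.17,-0.11,0],[-0.16,-0.13,0],[-0.15,-0.14,0],[0,0,0]], twist=[[0,0,0],[0,0,0],[0,0,0],[0,0,0],[0,0,0]], claw=[1,1,1,1,1])

```text
time: 9.35
position: [0.5975, -0.2006, 0.2325]
orientation: [[-0.965, 0.262, 0.001], [0.262, 0.965, -0.001], [-0.001, -0.001, -1.0]]
ft_force: [1.3, -1.6, -0.4]
grip_width: 0.286
```

>>> servo_tool(xyz=[[-0.14,-0.15,0],[-0.13,-0.17,0],[-0.11,-0.18,0],[-0.09,-0.18,0],[0,0,0]], twist=[[0,0,0],[0,0,0],[0,0,0],[0,0,0],[0,0,0]], claw=[1,1,1,1,1])

```text
time: 9.85
position: [0.6041, -0.2203, 0.2325]
orientation: [[-0.965, 0.262, 0.001], [0.262, 0.965, -0.001], [-0.001, -0.001, -1.0]]
ft_force: [0.8, -1.4, -0.8]
grip_width: 0.284
```

>>> servo_tool(xyz=[[-0.08,-0.19,0],[-0.06,-0.2,0],[-0.04,-0.2,0],[-0.03,-0.21,0],[0,0,0]], twist=[[0,0,0],[0,0,0],[0,0,0],[0,0,0],[0,0,0]], claw=[1,1,1,1,1])

```text
time: 10.35
position: [0.6036, -0.2411, 0.2325]
orientation: [[-0.965, 0.263, 0.0], [0.263, 0.965, -0.001], [-0.0, -0.001, -1.0]]
ft_force: [-0.3, -0.7, 0.2]
grip_width: 0.287
```

>>> servo_tool(xyz=[[-0.01,-0.21,0],[0.01,-0.21,0],[0.03,-0.21,0],[0.05,-0.2,0],[0,0,0]], twist=[[0,0,0],[0,0,0],[0,0,0],[0,0,0],[0,0,0]], claw=[1,1,1,1,1])

```text
time: 10.85
position: [0.599, -0.2493, 0.2326]
orientation: [[-0.968, 0.253, 0.004], [0.253, 0.967, 0.019], [0.0, 0.02, -1.0]]
ft_force: [14.5, 48.5, 4.7]
grip_width: 0.29
```

The wheel refuses, at 50 N. I'll ease off to a light push against the stop and read the angle.

>>> servo_tool(xyz=[[-0.04,0.33,0],[0,0,0],[0,0,0]], twist=[[0,0,0],[0,0,0],[0,0,0]], claw=[1,1,1])

```text
time: 11.15
position: [0.6003, -0.2482, 0.2326]
orientation: [[-0.966, 0.258, 0.001], [0.258, 0.966, 0.006], [0.0, 0.006, -1.0]]
ft_force: [3.6, 16.6, 2.3]
grip_width: 0.284
```

Run:
```python
from station import *
from nxt import *
s=observe();p=s['position'];print(p,s['ft_force'],s['orientation'].round(3).tolist(),s['grip_width'])
d=p[:2]-C;print(np.degrees(np.arctan2(d[1],d[0])),np.hypot(*d))
```

```text
[ 0.60028841 -0.24824315  0.23264879] [ 3.55701261 16.62056318  2.27693792] [[-0.966, 0.258, 0.001], [0.258, 0.966, 0.006], [0.0, 0.006, -1.0]] 0.2843748327772898
-19.651335310260958 0.05870775353701025
```

```bash
python3 -c "
from nxt import *
rows((.5985,-.2525),r,[3]+[10]*9)"
```

```text
[-0.05, 0.12, 0], [-0.01, 0.41, 0], [0.07, 0.41, 0], [0.14, 0.39, 0], [0.2, 0.36, 0], [0.26, 0.32, 0], [0.31, 0.27, 0], [0.36, 0.21, 0], [0.39, 0.15, 0], [0.41, 0.08, 0], 
 end [ 0.5665 -0.173 ] 68.8
```

>>> servo_tool(xyz=[[-0.05,0.12,0],[-0.01,0.41,0],[0.07,0.41,0],[0.14,0.39,0],[0.2,0.36,0],[0.26,0.32,0],[0.31,0.27,0],[0.36,0.21,0],[0.39,0.15,0],[0.41,0.08,0],[0,0,0],[0,0,0]], twist=[[0,0,0],[0,0,0],[0,0,0],[0,0,0],[0,0,0],[0,0,0],[0,0,0],[0,0,0],[0,0,0],[0,0,0],[0,0,0],[0,0,0]], claw=[1,1,1,1,1,1,1,1,1,1,1,1])

```text
time: 12.35
position: [0.5668, -0.1721, 0.2327]
orientation: [[-0.965, 0.262, -0.0], [0.262, 0.965, 0.0], [0.001, 0.0, -1.0]]
ft_force: [-1.0, -0.7, 2.0]
grip_width: 0.288
```

Run:
```python
from station import *
from nxt import *
s=observe();p=s['position'];print(p,s['ft_force'],s['grip_width'])
d=p[:2]-C;print(np.degrees(np.arctan2(d[1],d[0])),np.hypot(*d))
```

```text
[ 0.56683021 -0.17214573  0.23269859] [-1.00075068 -0.69597786  2.03887572] 0.2877872560266489
68.82489711458112 0.06043477257465739
```

The wheel is about 88° back from the stop. I'll release and lift straight up.

>>> servo_tool(xyz=[[0,0,0],[0,0,0],[0,0,0],[0,0,0],[0,0,0],[0,0,0],[0,0,0],[0,0,0]], twist=[[0,0,0],[0,0,0],[0,0,0],[0,0,0],[0,0,0],[0,0,0],[0,0,0],[0,0,0]], claw=[-1,-1,-1,-1,-1,-1,-1,-1])

```text
time: 13.15
position: [0.5671, -0.1725, 0.2325]
orientation: [[-0.965, 0.262, -0.0], [0.262, 0.965, 0.0], [0.0, 0.0, -1.0]]
ft_force: [-0.3, -0.5, -0.0]
grip_width: 0.986
```

>>> servo_tool(xyz=[[0,0,-0.3],[0,0,-0.6],[0,0,-0.8],[0,0,-0.8],[0,0,-0.8],[0,0,-0.8],[0.8,0,-0.8],[0.8,0,0],[0.8,0,0],[0.8,0,0],[0.8,0,0],[0,0,0]], twist=[[0,0,0],[0,0,0],[0,0,0],[0,0,0],[0,0,0],[0,0,0],[0,0,0],[0,0,0],[0,0,0],[0,0,0],[0,0,0],[0,0,0]], claw=[-1,-1,-1,-1,-1,-1,-1,-1,-1,-1,-1,-1])

```text
time: 14.35
position: [0.4693, -0.1457, 0.3564]
orientation: [[-0.965, 0.262, 0.001], [0.262, 0.965, -0.001], [-0.002, -0.001, -1.0]]
ft_force: [0.4, 0.2, 0.1]
grip_width: 1.002
```

Run:
```python
from station import *
from h import *
c=camera("scene");w=cloud(c);s=observe();print(s['time'],s['position'],s['ft_force'])
f=c['frame'].astype(int)
q=(w[...,2]>.24)&(w[...,2]<.285)&(abs(w[...,0]-.545)<.09)&(abs(w[...,1]+.228)<.09)
t=q&(w[...,2]>.27);print(q.sum(),w[t].mean(0),t.sum())
d=w[t].mean(0)[:2]-[.5470,-.2299];print(np.degrees(np.arctan2(d[1],d[0])))
a=np.load('scene.npz')['frame'];print('crank diff',abs(a[190:245,380:425].astype(int)-f[190:245,380:425]).max())
cv2.imwrite('pics/d.png',c['frame'])
```

```text
14.4 [ 0.47031958 -0.14615451  0.35608918] [0.19344594 0.64136413 0.11601547]
415 [ 0.57583493 -0.17757866  0.27590592] 200
61.140302377897626
crank diff 11
```

View pics/d.png

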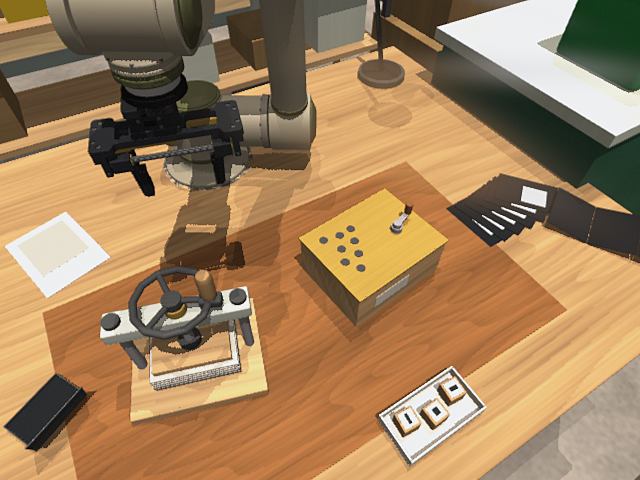

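The handle at (206,285) stands free, the gripper is clear, and the crank at (402,220) is unchanged. The camera angle of 61° differs from the 69° I got from the arm, so I'll compare both cameras with the starting pictures by one method.

Run:
```python
from station import *
from h import *
for n in("top","scene"):
    for k,c in(("start",np.load(n+'.npz')),("now",camera(n))):
        w=cloud(c);t=(w[...,2]>.273)&(w[...,2]<.285)&(abs(w[...,0]-.545)<.09)&(abs(w[...,1]+.228)<.09)
        p=w[t][:,:2];C=(.5434,-.2272) if n=='top' else (.5487,-.2299)
        m=cv2.minEnclosingCircle(p.astype(np.float32))
        d=np.array(m[0])-C;e=p.mean(0)-C
        print(n,k,t.sum(),np.round(m[0],4),m[1],*[np.degrees(np.arctan2(v[1],v[0])).round(1) for v in(d,e)])
```

```text
top start 118 [ 0.5577 -0.1698] 0.011375956237316132 76.0 76.0
top now 120 [ 0.5716 -0.175 ] 0.011652695946395397 61.7 62.1
scene start 155 [ 0.5606 -0.1716] 0.011188482865691185 78.4 77.8
scene now 162 [ 0.5733 -0.177 ] 0.011575647629797459 65.1 63.6
```

Both cameras put the handle at about 63°, against the stop at about −19.5°. That is roughly 82° back, well inside 65–115°. Handing in.

```bash
python3 -c "
from station import *
print(job_done())"
```

```text
the job is handed in; nothing more can be done
None
```

I wound the handwheel clockwise about 1.27 turns until it refused, then backed it off roughly a quarter turn, let go and moved the gripper clear. I handed the job in at about 14.5 s of the 51 s.

- **Stop:** the force on the tool rose from about 2 N to about 50 N. I eased off to a 17 N push and read the stop at about −19.5°.
- **Back-off:** the checks disagreed slightly. The arm's own position gave 88°, while both cameras gave about 82°, probably because the handle slid about 6 mm between the pads. Both are within the 65–115° allowed.
- **At the end:** the gripper was open and clear of everything, with no force on it beyond sensor noise.
- **Sound box:** the crank looked the same in the scene picture as at the start.

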